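# Wedge a yosegi panel flush on its clamping board and keep it pressed

## Task

Two mosaic panels lie loose on wedge clamping boards, left and right, before going to the press. Pick up the cedar wedge by its rib and slide it, thin end first and flat on the board, into the only gap that is wide enough for it, the one between the narrower panel and the slanted cheek, until it binds and presses that panel flush along its straight fence. Finish still gripping the wedge and pushing it home, as you would while the glue grabs; leave the wider panel, the brass weight, the red lid and the aluminium caul alone.

Things in the scene. Friction and masses are not known exactly. Their poses are not given: they have to be found in the camera images.
- wedge_grip (a point): Grip point of the loose reddish cedar wedge, in the middle of its hand rib's length and width, 44 mm above the wedge's underside. The rib has parallel sides: 50 mm long (x), 15 mm wide (y), 22 to 60 mm above the underside; grip across it here. x points along the wedge to its thin end (nose), 54 mm ahead; the thick end is 46 mm behind. Starts on the bench, left or right, yaw within 0.5 rad.
- wedge_nose (a point): Bottom edge of the wedge's thin end, middle of its 15 mm width, on the underside; 54 mm ahead, 2.5 mm to +y and 44 mm below wedge_grip. Same axes.
- narrow_panel_centre (a point): Centre of the narrower mosaic panel (cream, brown, walnut squares), 110 (x) x 76 (y) x 14 mm, 70 g, loose, face up on clamp_a, 2 to 5 mm short of its fence (towards +y) and slightly askew. With it flush, the gap to the cheek is 24 mm at the mouth and 12.8 mm at the stop: the wedge, straight side along the panel, binds with its nose about 90 mm past the mouth.
- narrow_panel_fence_edge (a point): Middle of the edge of the narrower panel that faces the fence, half-way up.
- wide_panel_centre (a point): Centre of the wider mosaic panel, rust, cream and grey squares: 110 mm (x) x 86 mm (y) x 14 mm, 80 g, loose, in clamp_b. Its gap to the cheek is under 14 mm everywhere: too small for the wedge. Leave it.
- clamp_a: Clamping board with the narrower panel, the left or right of two alike, fixed, yaw within 0.2 rad. Plywood base 190 (x) x 150 (y) x 12 mm, origin under its centre, x to the end stop, y to the straight fence. Its strips stand 20 mm above the base. Panel bay from x = -35 mm (open mouth) to +77 mm (face of the end stop, which spans the width); bare base before the mouth.
- clamp_b: The other clamping board, the same in all its measures, with the wider panel.
- clamp_a_fence_face (a point): Middle of the straight fence's face on clamp_a, half-way up the panel's thickness: x = 21, y = 57, z = 19 mm on the board. Axes as clamp_a.
- clamp_a_mouth (a point): Front corner of the slanted cheek's face on clamp_a, at the level of the base's top: x = -35, y = -43, z = 12 mm on the board. Axes as clamp_a.
- clamp_a_fence: Straight fence strip of clamp_a, dark wood, 112 x 18 x 20 mm, fixed: face along x at y = +57 mm, from x = -35 to +77 mm on the board. Its frame coincides with clamp_a's.
- clamp_a_cheek: Slanted cheek strip of clamp_a, dark wood, 112 x 16 x 20 mm, fixed: its face towards the panel runs from y = -43 mm at the mouth (x = -35 mm) to y = -31.8 mm at the stop (x = +77 mm), 1 in 10, like the wedge's tapered side. Its frame coincides with clamp_a's.
- wedge: The wedge, 45 g, lying flat below its rib: 100 mm long, 22 mm high, upright sides. Origin on the underside, mid-length, 4 mm ahead of and 44 mm below wedge_grip, same axes. Its +y side is straight (at y = +10 mm); the other tapers 1 in 10, from y = -15 mm at the thick end to y = -5 mm at the nose: 25 mm wide there, 15 mm at the nose.
- narrow_panel: The narrower panel; origin at the centre of its underside.
- wide_panel: The wider panel; origin at the centre of its underside.
- brass_weight: Round brass weight, 72 mm across, 46 mm high with its knob, 0.9 kg, on the bench on the side away from the wedge. Origin under its centre.
- lacquer_lid: Red-lacquered box lid, 100 x 140 x 22 mm, beyond the boards. Origin under its centre.
- caul: Square aluminium caul plate, 120 x 120 x 8 mm, beyond the boards. Origin under its centre.
Not all that is in view belongs to the job. Leave any pink or white look-alike of the wedge alone.

How it is judged:
By the outcome, as a careful person would: the job done as asked, in the order asked, and still so for the second after the job is handed in, while the arm keeps its last pose, push and grip.
It also fails if it takes over 48 s, if anything falls off the work surface, if the arm or the gripper's body presses on something with over 40 N, if the wrist force passes 120 N, or if a joint passes its speed limit or range.

## Robot

A 7-joint arm with a two-finger parallel gripper is mounted at the origin on the work surface. World frame = base frame: x ahead of the robot, y to its left, z up, the work surface at z = 0. Lengths are in m, angles in rad, forces in N, time in s.
With the tool pointing down it reaches from about 0.425 to 0.8 m from the base axis. Payload 8.3 kg.
Tool frame: the origin (TCP) lies on the centre line of the jaws, within the pads' length; the fingertips stand 25 mm ahead of it and the grasp point (between the pads) lies 6 mm ahead of it; z points along the fingers, y is the direction in which the jaws open and shut (so a half turn about z gives the same grasp; the last joint's range is limited). The gripper opens to 85 mm and grips with 20 to 120 N. Pads are 22 mm wide; open, the fingers measure 114 mm over their backs; the gripper's body (76 mm by 85 mm) begins 54 mm behind the grasp point. The pads swing forward as they close: fully open they stand 13 mm farther back than shut.
Start: joints at [1.069, 0.383, 0.016, 1.37, -0.006, 1.388, -0.046], TCP at [0.266, -0.566, 0.256] pointing down, gripper open.
Joint ranges: [-2.95, 2.95], [-0.25, 2.06], [-1.52, 1.56], [0.18, 2.33], [-1.44, 4.58], [0.02, 2.06], [-3.01, 3.01]. Speed limits (rad/s): [2.39, 2.39, 3.01, 3.01, 3.14, 3.14, 3.14].

## Interface

Orientations are given as [roll, pitch, yaw] about the fixed x, y, z axes, in that order (R = Rz(yaw) Ry(pitch) Rx(roll)).
In Python, from workcell import bot, read_camera, camera_model gives the robot as it stands.
- The arm moves only by the tool move_arm, never from a script. Its arguments are lists of equal length, an entry for each row: "travel": the shift along the tool's x, y, z in m, a list of three; "twist": the turn about the tool's z in rad; "fingers": the finger opening in m, from 0 to 0.0854. In form: {"travel": [[x, y, z], ...], "twist": [twist, ...], "fingers": [fingers, ...]}. A call has 1 to 10 rows; each row shifts and turns the commanded pose from where the row before left it, along the tool's axes as they then stand; what a row does not reach is not made up. A row lasts 1/12 s, in which the tool goes at most 41.7 mm and 7.16 degrees, less where a joint would pass 70% of its speed; a pose out of reach is approached as far as the arm can. A call with a gripper value outside its range is refused whole. The fingers move at their own pace and stop on an object; "newtons" is the grip in N (left out, the last holds). Time passes only in rows, so rows that do not move let the fingers close. It gives the time, the measured TCP pose, the force and the opening at its end, in the units of the state.
- bot.get_state(): the state, without advancing time (a new reading comes with each control period).
- read_camera(name): name is "scene" or "top"; returns (picture, depth): 400x640x3 uint8, blue, green, red; 400x640 float32, m along the optical axis (not along the pixel's ray), 0 where there is no reading.
- camera_model(name): a dict with "camera_matrix" (3x3 intrinsics, pixels), "dist" ([k1, k2, p1, p2, k3] as OpenCV has them; the pictures are not rectified), "extrinsics" (4x4, takes a point from camera to world coordinates). Camera axes: x right, y up, looking along -z (the intrinsics and any distortion apply to the point x, -y, -z); pixel columns grow to the right and rows downward; lengths in m; the calibration is good to about 2 mm. A picture is of the moment at which its call begins. camera_model takes no time and is no camera call.
- bot.finish_job(): hands the job in, once; it reports no verdict.
The state is a dict: "clock": time; "joint_positions": joint angles; "qd": joint speeds; "joint_efforts": joint torques, N m; "eef_pos": TCP position; "tcp_rot": TCP orientation; "contact_force": force on the tool from outside, world axes, zero at the start; "ft_torque": the same for the moment, N m; "opening": finger opening in m.
Only numpy, scipy, OpenCV 4.12 (cv2) and the standard library are available. Lean on these libraries where they do the work, as an engineer would, in place of code of your own. Each camera call takes 0.05 s, during which the arm holds its last target.

## Working session

There is one attempt and no reset: what is moved stays moved. The work goes in short steps, Python scripts to look and compute and a tool call to move; the robot and the scene stay as the last step left them, time stands still between calls to the robot, and variables do not carry over. Pictures are saved under pics/ and viewed, and the job is handed in when it is done.

Besides the shell and the picture viewer there is one more tool, called after "Call:" as name(argument=value, ...), one argument or row to a line, values as JSON. move_arm: Moves the arm, as the interface text tells. Its arguments: {"type":"object","properties":{"travel":{"type":"array","items":{"type":"array","items":{"type":"number"}}},"twist":{"type":"array","items":{"type":"number"}},"fingers":{"type":"array","items":{"type":"number"}},"newtons":{"type":"number"}},"required":["travel","twist","fingers"]}

```bash
mkdir -p pics; ls; python3 - <<'E'
from workcell import bot, read_camera, camera_model
import cv2, numpy as np
s=bot.get_state()
for k in s: print(k, np.round(s[k],4))
for n in ("scene","top"):
    im,d=read_camera(n); cv2.imwrite(f"pics/{n}0.png",im); np.savez(f"{n}0.npz",im=im,d=d)
    m=camera_model(n); print(n,{k:np.round(v,4).tolist() for k,v in m.items()}, (d==0).mean())
E
```

```text
pics
clock 0.0
joint_positions [ 1.0691  0.3843  0.0164  1.3712 -0.0063  1.3883 -0.0465]
qd [-0.0001 -0.0009  0.001   0.0003  0.0004  0.0013 -0.0006]
joint_efforts [-5.00000e-04 -6.27607e+01  8.43900e-01 -3.71824e+01  1.65000e-02
  1.42000e-02 -0.00000e+00]
eef_pos [ 0.2654 -0.5653  0.2553]
tcp_rot [-3.1395  0.      0.4389]
contact_force [-0.0696  0.0906 -0.2317]
ft_torque [-0.0789  0.0324 -0.0409]
opening 0.085
scene {'camera_matrix': [[425.3255, 0.0, 314.7286], [0.0, 425.3255, 195.0762], [0.0, 0.0, 1.0]], 'dist': [-0.0885, 0.0, 0.0, 0.0, 0.0], 'extrinsics': [[-0.6351, -0.58, 0.5101, 1.2053], [0.7723, -0.4908, 0.4035, 0.4099], [0.0163, 0.6502, 0.7596, 0.9467], [0.0, 0.0, 0.0, 1.0]]} 0.0040625
top {'camera_matrix': [[380.0562, 0.0, 316.8741], [0.0, 380.0562, 199.5971], [0.0, 0.0, 1.0]], 'dist': [-0.0552, 0.0, 0.0, 0.0, 0.0], 'extrinsics': [[0.027, 0.9786, -0.2038, 0.4189], [-0.9996, 0.0261, -0.0071, -0.0443], [-0.0017, 0.2039, 0.979, 1.0773], [0.0, 0.0, 0.0, 1.0]]} 0.00379296875
```

View pics/scene0.png

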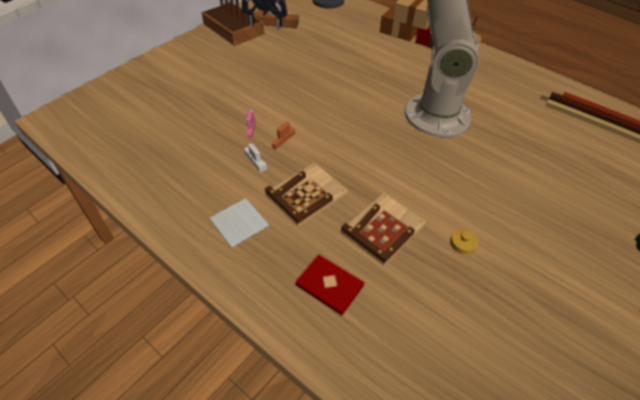

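View pics/top0.png

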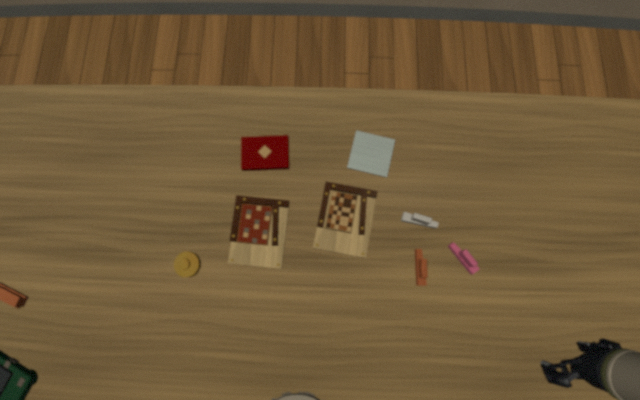

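```bash
python3 - <<'E'
import cv2, numpy as np
a=np.load("top0.npz")['im'];b=np.load("scene0.npz")['im']
cv2.imwrite("pics/topz1.png",cv2.resize(a[170:270,300:400],None,fx=6,fy=6,interpolation=cv2.INTER_CUBIC))
cv2.imwrite("pics/topz2.png",cv2.resize(a[200:300,390:490],None,fx=6,fy=6,interpolation=cv2.INTER_CUBIC))
cv2.imwrite("pics/scz1.png",cv2.resize(b[100:230,235:365],None,fx=4.6,fy=4.6,interpolation=cv2.INTER_CUBIC))
E
```

```text
(no output)
```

View pics/topz1.png

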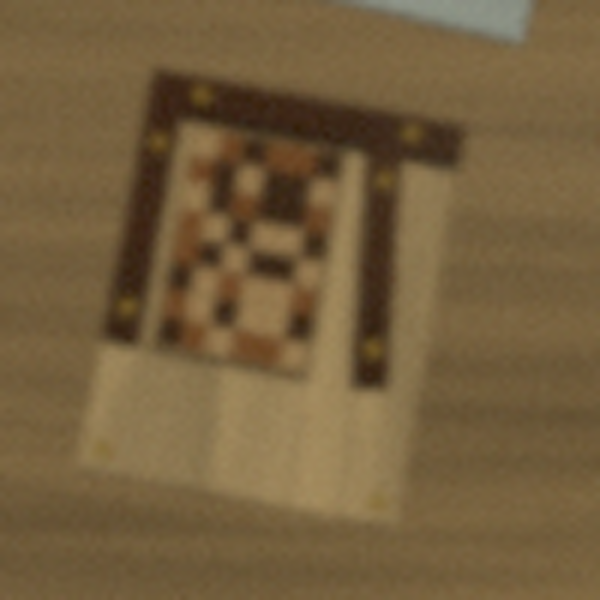

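View pics/topz2.png

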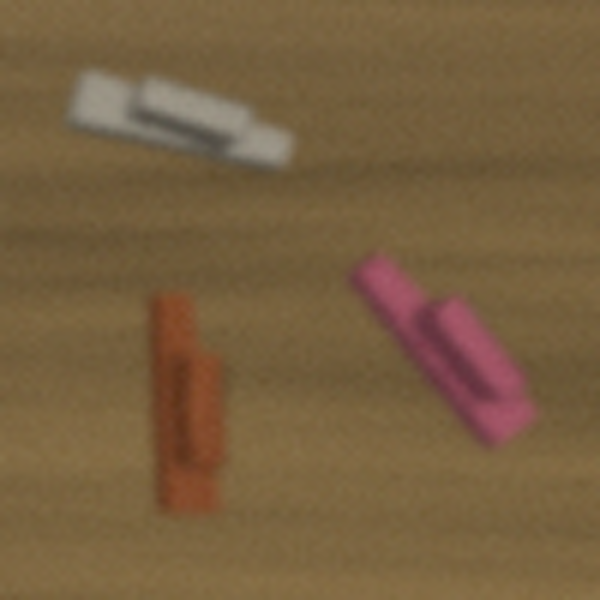

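View pics/scz1.png

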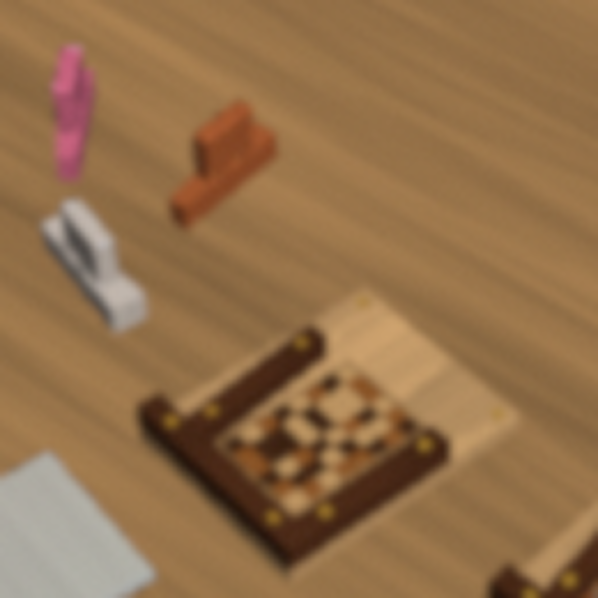

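```bash
cat > h.py <<'E'
import cv2, numpy as np
from workcell import bot, read_camera, camera_model
def rays(n,uv):
    m=camera_model(n); K=np.array(m['camera_matrix']);D=np.array(m['dist']);T=np.array(m['extrinsics'])
    p=cv2.undistortPoints(np.asarray(uv,float).reshape(-1,1,2),K,D).reshape(-1,2)
    d=np.c_[p[:,0],-p[:,1],-np.ones(len(p))]
    return T[:3,3], d@T[:3,:3].T
def plane(n,uv,z):
    o,d=rays(n,uv); return o+d*((z-o[2])/d[:,2])[:,None]
def cloud(n,dep):
    v,u=np.nonzero(dep>0); o,d=rays(n,np.c_[u,v]); P=np.full(dep.shape+(3,),np.nan); P[v,u]=o+d*dep[v,u][:,None]; return P
def proj(n,P):
    m=camera_model(n);K=np.array(m['camera_matrix']);D=np.array(m['dist']);T=np.array(m['extrinsics'])
    q=(np.asarray(P,float).reshape(-1,3)-T[:3,3])@T[:3,:3]; q=q*[1,-1,-1]
    return cv2.projectPoints(q.reshape(-1,1,3),np.zeros(3),np.zeros(3),K,D)[0].reshape(-1,2)
E
python3 - <<'E'
from h import *
for n,roi in (("top",(240,295,405,435)),("scene",(118,152,268,298))):
    f=np.load(n+"0.npz"); im=f['im']; P=cloud(n,f['d'])
    r0,r1,c0,c1=roi
    hsv=cv2.cvtColor(im,cv2.COLOR_BGR2HSV)
    sub=hsv[r0:r1,c0:c1]; 
    m=((sub[...,0]<13)&(sub[...,1]>130)).astype(np.uint8)
    nl,lab,st,ce=cv2.connectedComponentsWithStats(m); k=1+np.argmax(st[1:,4]); m=(lab==k)
    print(n,m.sum(),st[k])
    v,u=np.nonzero(m); Q=P[r0:r1,c0:c1][m]
    print('z hist',np.histogram(Q[:,2],bins=[-.02,0,.01,.018,.026,.04,.054,.066,.08])[0])
    t=Q[(Q[:,2]>.054)&(Q[:,2]<.068)]; print('rib',t.mean(0),len(t), t[:,2].std(), cv2.minAreaRect(t[:,:2].astype(np.float32)*1000))
    if n=="top":
        for z in (0.022,0.0):
            W=plane(n,np.c_[u+c0,v+r0],z); print(z,'rect',cv2.minAreaRect((W[:,:2]*1000).astype(np.float32)),W.min(0),W.max(0))
        # left edge line per row: subpixel from hue/sat threshold
        cs=[]
        B=im.astype(float)
        for r in range(v.min()+r0,v.max()+r0+1):
            cc=u[v+r0==r]; cs.append((cc.min()+c0-.5,r,cc.max()+c0+.5))
        print(cs)
E
```

```text
top 323 [ 10   9  12  37 323]
z hist [  0  11  18 140  28  27  96   0]
rib [ 0.45381298 -0.32496546  0.05961836] 96 0.0018432329023164002 ((453.2822265625, -325.3573303222656), (47.24193572998047, 13.5819730758667), 0.5937729477882385)
0.022 rect ((457.3960876464844, -327.81610107421875), (97.89198303222656, 29.971059799194336), 1.3385021686553955) [ 0.40847942 -0.34236136  0.022     ] [ 0.50632043 -0.31207747  0.022     ]
0.0 rect ((458.19805908203125, -333.7255859375), (99.93270874023438, 30.595861434936523), 1.338478922843933) [ 4.08261625e-01 -3.48574054e-01 -2.22044605e-16] [ 5.08142330e-01 -3.17658833e-01  2.22044605e-16]
[(np.float64(417.5), 249, np.float64(420.5)), (np.float64(415.5), 250, np.float64(420.5)), (np.float64(414.5), 251, np.float64(421.5)), (np.float64(414.5), 252, np.float64(421.5)), (np.float64(415.5), 253, np.float64(421.5)), (np.float64(415.5), 254, np.float64(421.5)), (np.float64(414.5), 255, np.float64(421.5)), (np.float64(415.5), 256, np.float64(422.5)), (np.float64(415.5), 257, np.float64(422.5)), (np.float64(415.5), 258, np.float64(422.5)), (np.float64(4
[... 735 characters left out ...]
float64(426.5)), (np.float64(416.5), 276, np.float64(426.5)), (np.float64(416.5), 277, np.float64(425.5)), (np.float64(415.5), 278, np.float64(425.5)), (np.float64(416.5), 279, np.float64(424.5)), (np.float64(416.5), 280, np.float64(425.5)), (np.float64(416.5), 281, np.float64(425.5)), (np.float64(416.5), 282, np.float64(425.5)), (np.float64(416.5), 283, np.float64(425.5)), (np.float64(418.5), 284, np.float64(425.5)), (np.float64(421.5), 285, np.float64(422.5))]
scene 305 [  4   4  23  27 305]
z hist [ 1 36 34 95 41 41 56  0]
rib [ 0.45275632 -0.32157468  0.05921175] 56 0.002355708441428431 ((451.8050537109375, -321.4120788574219), (50.45268630981445, 14.962869644165039), 3.4726128578186035)
```

```bash
python3 - <<'E'
from h import *
f=np.load("top0.npz"); im=f['im']
# subpixel straight (left) edge of wedge: gradient of saturation-ish (R-G)
def edge_row(g,r,c0,c1,sgn):
    x=np.arange(c0,c1); d=np.diff(g[r,c0:c1])*sgn; d=np.clip(d,0,None); k=np.argmax(d); s=slice(max(k-1,0),k+2); return (d[s]*(x[:-1][s]+.5)).sum()/d[s].sum()
B=im.astype(float); g=B[...,2]-B[...,1]
e=np.array([[edge_row(g,r,408,422,1),r] for r in range(253,282)])
for z in (0,.022):
    W=plane("top",e,z); p=np.polyfit(W[:,0],W[:,1],1); print('yaw',p[0],'y@x=.4535',np.polyval(p,.4535), (W[:,1]-np.polyval(p,W[:,0])).std())
# board cloud
P=cloud("top",f['d'])
hsv=cv2.cvtColor(im,cv2.COLOR_BGR2HSV)
for n,(r0,r1,c0,c1) in (("top",(178,260,308,382)),("scene",(160,225,262,350))):
    f=np.load(n+"0.npz"); im=f['im']; P=cloud(n,f['d'])[r0:r1,c0:c1]
    V=cv2.cvtColor(im,cv2.COLOR_BGR2HSV)[r0:r1,c0:c1]
    z=P[...,2]
    print(n,np.histogram(z[~np.isnan(z)],bins=np.arange(-.006,.046,.004))[0])
    t=(z>.006)
    nl,lab,st,ce=cv2.connectedComponentsWithStats(t.astype(np.uint8)); k=1+np.argmax(st[1:,4]); t=lab==k
    v,u=np.nonzero(t); print(st[k])
    Q=P[t]; rect=cv2.minAreaRect((Q[:,:2]*1000).astype(np.float32)); print(rect,cv2.boxPoints(rect))
E
```

```text
yaw 0.03046146009600596 y@x=.4535 -0.3182942636182729 0.0012164937964028143
yaw 0.03046146009600626 y@x=.4535 -0.31267841398962576 0.0011916515038663785
top [ 278 1637  505  198 1166  321   44  486  647  597  164    0]
[   5    3   65   77 3619]
((586.3324584960938, -118.39921569824219), (153.82716369628906, 192.5972900390625), 80.70903015136719) [[ 478.87955  -178.75653 ]
 [ 668.95026  -209.85104 ]
 [ 693.7854    -58.0419  ]
 [ 503.71466   -26.947388]]
scene [ 452 2076  451  194  613  209  106  486  560  483   73    0]
[   2    3   84   62 2666]
((583.0723876953125, -114.2405776977539), (156.52304077148438, 193.3753204345703), 80.38306427001953) [[ 474.66913  -175.2496  ]
 [ 665.32684  -207.55493 ]
 [ 691.47565   -53.231552]
 [ 500.81793   -20.926224]]
```

```bash
cat >> h.py <<'E'
def bw(pose,p): # board->world
    x,y,a=pose; p=np.atleast_2d(np.asarray(p,float)); c,s=np.cos(a),np.sin(a)
    return np.c_[x+c*p[:,0]-s*p[:,1], y+s*p[:,0]+c*p[:,1], p[:,2]]
def wb(pose,P):
    x,y,a=pose; c,s=np.cos(a),np.sin(a); d=P[:,:2]-[x,y]; return np.c_[c*d[:,0]+s*d[:,1], -s*d[:,0]+c*d[:,1], P[:,2]]
def edge(n,im,pose,A,B,nrm,rng=.008,N=30):
    """subpixel edge points near board line A-B, along board normal nrm; returns board-frame offsets along nrm"""
    g=cv2.cvtColor(im,cv2.COLOR_BGR2LAB).astype(np.float32)
    A,B,nrm=map(np.array,(A,B,nrm)); t=np.linspace(0,1,N); s=np.arange(-rng,rng+1e-9,.0005)
    out=[]
    for ti in t:
        q=A+(B-A)*ti+s[:,None]*nrm
        uv=proj(n,bw(pose,q)).astype(np.float32)
        v=cv2.remap(g,uv[:,0].reshape(1,-1),uv[:,1].reshape(1,-1),cv2.INTER_LINEAR).reshape(-1,3)
        v=cv2.GaussianBlur(v,(1,5),0)
        d=np.linalg.norm(np.gradient(v,axis=0),axis=1); k=np.argmax(d)
        if 0<k<len(s)-1:
            w=slice(max(k-3,0),k+4); out.append((ti,(d[w]*s[w]).sum()/d[w].sum(),d[k]))
        
    o=np.array(out); p=np.polyfit(o[:,0],o[:,1],1)
    for _ in range(3):
        r=np.abs(o[:,1]-np.polyval(p,o[:,0])); k=r<max(.001,2*np.median(r)); p=np.polyfit(o[k,0],o[k,1],1)
    return p[1]*1e3,(p[0]+p[1])*1e3,(o[k,1]-np.polyval(p,o[k,0])).std()*1e3,len(o[k]),o[:,2].mean()
E
cat > edges.py <<'E'
from h import *
import sys
E={'right':((-.09,-.075,.012),(.05,-.075,.012),(0,1,0)),
'front':((-.095,-.065,.012),(-.095,.065,.012),(1,0,0)),
'fence_out':((-.025,.075,.032),(.09,.075,.032),(0,1,0)),
'stop_back':((.095,-.065,.032),(.095,.065,.032),(1,0,0)),
'stop_right':((.081,-.075,.032),(.091,-.075,.032),(0,1,0)),
'cheek_in12':((-.03,-.0425,.012),(.06,-.0335,.012),(0,1,0)),
'cheek_in32':((-.03,-.0425,.032),(.06,-.0335,.032),(0,1,0)),
'cheek_front':((-.035,-.046,.032),(-.035,-.056,.032),(1,0,0)),
'fence_front':((-.035,.06,.032),(-.035,.073,.032),(1,0,0)),
}
def run(n,im,pose,names=E):
    for k in names: print(k,np.round(edge(n,im,pose,*E[k]),2))
E
python3 - <<'E'
from edges import *
for n,pose in (("top",(.586,-.118,-.164)),("scene",(.583,-.114,-.164))):
    print(n); run(n,np.load(n+"0.npz")['im'],pose)
E
```

```text
top
right [-0.72  0.89  0.73 23.    1.75]
front [ 0.31  0.26  0.49 25.    2.31]
fence_out [-0.47 -0.17  0.69 25.    3.94]
stop_back [-0.14 -1.47  0.81 25.    3.99]
stop_right [ 3.33 -0.22  0.52 30.    3.93]
cheek_in12 [-0.64  0.05  0.68 26.    5.58]
cheek_in32 [ 1.31  2.    0.66 28.    5.65]
cheek_front [-2.32 -0.74  0.22 30.    6.63]
fence_front [-0.87 -2.69  0.19 28.    6.53]
scene
right [-2.3   8.44  1.22 28.    3.21]
front [-1.4  -2.8   0.44 26.    2.14]
fence_out [ 6.39  6.52  0.16 29.    4.95]
stop_back [ 6.36  6.58  0.17 27.    4.31]
stop_right [-0.2   0.76  0.55 24.    4.49]
cheek_in12 [-3.41 -4.5   0.49 28.    5.41]
cheek_in32 [ 6.52  6.59  0.13 27.    4.63]
cheek_front [ 2.31 -0.04  0.51 27.    5.86]
fence_front [-0.25  1.43  0.45 25.    6.07]
```

Call:
move_arm(
  travel=[
    [0, 0, 0],
    [0, 0, 0],
    [0, 0, 0],
    [0, 0, 0],
    [0.02, -0.0235, 0.01],
    [0.02, -0.0235, 0.01],
    [0.02, -0.0235, 0.01],
    [0.02, -0.0235, 0.01],
    [0.02, -0.0235, 0.01],
    [0.02, -0.0235, 0.01],
  ],
  twist=[0.1, 0.1, 0.1, 0.11, 0, 0, 0, 0, 0, 0],
  fingers=[0.05, 0.05, 0.05, 0.05, 0.05, 0.05, 0.05, 0.05, 0.05, 0.05],
)

```text
clock: 0.93
eef_pos: [0.382, -0.4199, 0.1955]
tcp_rot: [-3.141, 0.0, 0.029]
contact_force: [1.7, 0.2, 0.1]
opening: 0.05
```

Call:
move_arm(
  travel=[
    [0.015, -0.0187, 0.015],
    [0.015, -0.0187, 0.015],
    [0.015, -0.0187, 0.015],
    [0.015, -0.0187, 0.015],
    [0.014, -0.0187, 0.015],
    [0, 0, 0],
    [0, 0, 0],
  ],
  twist=[0, 0, 0, 0, 0, 0, 0],
  fingers=[0.05, 0.05, 0.05, 0.05, 0.05, 0.05, 0.05],
)

```text
clock: 1.52
eef_pos: [0.453, -0.3236, 0.1199]
tcp_rot: [-3.139, 0.002, 0.032]
contact_force: [-0.2, -0.5, 1.3]
opening: 0.0504
```

```bash
python3 - <<'E'
from h import *
for n,(r0,r1,c0,c1) in (("scene",(85,165,245,345)),("top",(215,315,370,470))):
    im,d=read_camera(n); cv2.imwrite(f"pics/{n}1.png",cv2.resize(im[r0:r1,c0:c1],None,fx=6,fy=6,interpolation=cv2.INTER_CUBIC))
E
```

```text
(no output)
```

View pics/scene1.png

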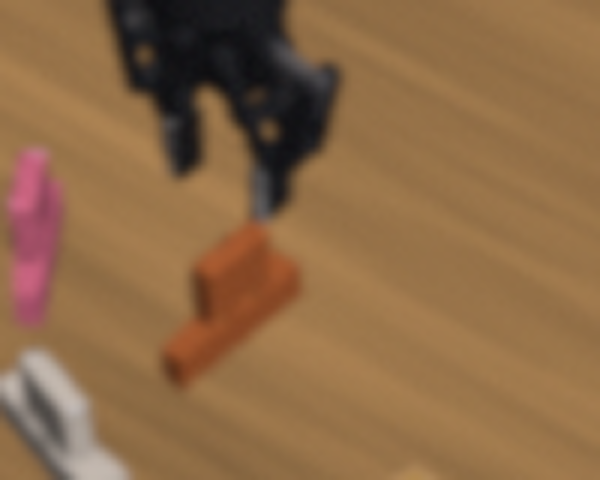

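View pics/top1.png

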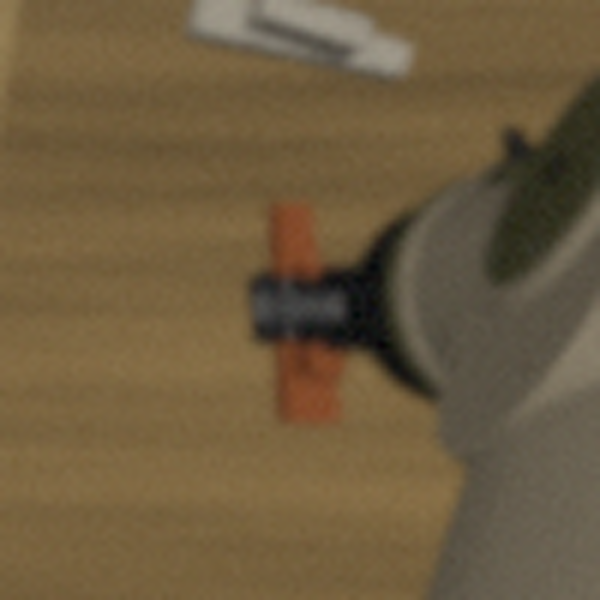

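Call:
move_arm(
  travel=[
    [0, 0, 0.02],
    [0, 0, 0.02],
    [0, 0, 0.015],
    [0, 0, 0.01],
    [0, 0, 0.005],
    [0, 0, 0],
    [0, 0, 0],
  ],
  twist=[0, 0, 0, 0, 0, 0, 0],
  fingers=[0.05, 0.05, 0.05, 0.05, 0.05, 0.05, 0.05],
)

```text
clock: 2.2
eef_pos: [0.4528, -0.3265, 0.052]
tcp_rot: [3.141, -0.001, 0.028]
contact_force: [-0.5, 0.1, 0.3]
opening: 0.0499
```

Call:
move_arm(
  travel=[
    [0, 0, 0],
    [0, 0, 0],
    [0, 0, 0],
    [0, 0, 0],
    [0, 0, 0],
    [0, 0, 0],
    [0, 0, 0],
    [0, 0, 0],
  ],
  twist=[0, 0, 0, 0, 0, 0, 0, 0],
  fingers=[0.03, 0.02, 0.01, 0.005, 0.005, 0.005, 0.005, 0.005],
  newtons=60,
)

```text
clock: 2.87
eef_pos: [0.4531, -0.326, 0.052]
tcp_rot: [3.141, -0.001, 0.029]
contact_force: [-1.5, 0.4, 5.5]
opening: 0.0142
```

Call:
move_arm(
  travel=[
    [0, 0, -0.01],
    [0, 0, -0.02],
    [0, 0, -0.02],
    [0, 0, 0],
    [0, 0, 0],
    [-0.002, -0.03, 0],
    [-0.002, -0.035, 0],
    [-0.0015, -0.035, 0],
    [0, -0.035, 0],
    [0, -0.03, 0],
  ],
  twist=[0, 0, 0, 0.09, 0.097, 0, 0, 0, 0, 0],
  fingers=[0.005, 0.005, 0.005, 0.005, 0.005, 0.005, 0.005, 0.005, 0.005, 0.005],
)

```text
clock: 3.7
eef_pos: [0.4733, -0.1594, 0.1019]
tcp_rot: [-3.141, -0.0, -0.157]
contact_force: [1.9, -0.5, -0.4]
opening: 0.0142
```

Call:
move_arm(
  travel=[
    [0, -0.015, 0],
    [0, -0.01, 0.01],
    [0, 0, 0.01],
    [0, 0, 0.005],
    [0, 0, 0],
    [0, 0, 0],
  ],
  twist=[0, 0, 0, 0, 0, 0],
  fingers=[0.005, 0.005, 0.005, 0.005, 0.005, 0.005],
)

```text
clock: 4.2
eef_pos: [0.4763, -0.1389, 0.0755]
tcp_rot: [3.141, 0.002, -0.161]
contact_force: [-1.0, -0.5, -0.2]
opening: 0.0142
```

```bash
python3 - <<'E'
from h import *
for n,(r0,r1,c0,c1) in (("scene",(130,230,260,380)),("top",(170,290,290,410))):
    im,d=read_camera(n); np.savez(f"{n}2.npz",im=im,d=d); cv2.imwrite(f"pics/{n}2.png",cv2.resize(im[r0:r1,c0:c1],None,fx=5,fy=5,interpolation=cv2.INTER_CUBIC))
print(bot.get_state())
E
```

```text
{'clock': 4.3, 'joint_positions': array([ 0.34793671,  0.29077405, -0.14887997,  1.92813227,  0.05348909,
        0.92658293, -1.55815864]), 'qd': array([-0.0029074 , -0.00802114, -0.00881644, -0.00150355, -0.00139935,
       -0.00017742, -0.00129279]), 'joint_efforts': array([-5.32460853e-02, -4.94056821e+01, -1.02678604e+00, -3.00630605e+01,
        2.04140902e-02,  1.42566473e-02,  1.13663968e-02]), 'eef_pos': array([ 0.47703617, -0.13863631,  0.07627385]), 'tcp_rot': array([ 3.14137766e+00,  1.77750918e-04, -1.60431707e-01]), 'contact_force': array([-0.50445315, -0.11226012, -1.22523625]), 'ft_torque': array([-0.04941833,  0.03464298,  0.05004173]), 'opening': 0.014318299456890263}
```

View pics/scene2.png

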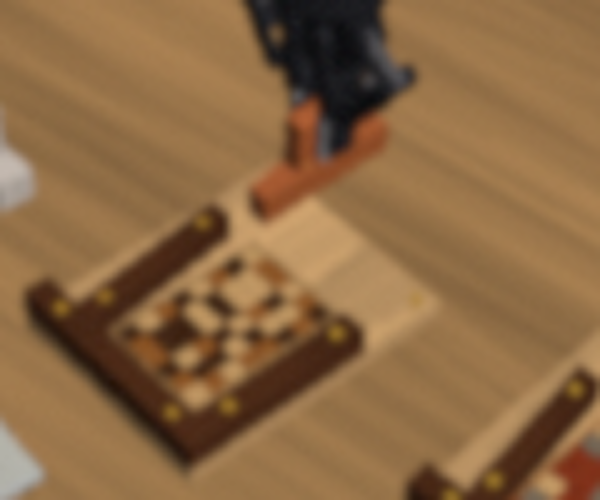

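View pics/top2.png

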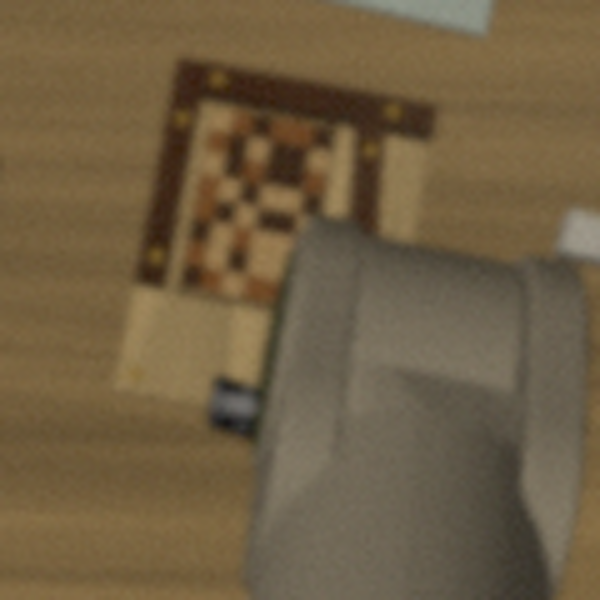

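```bash
python3 - <<'E'
from h import *
f=np.load("scene2.npz"); im=f['im']; r0,r1,c0,c1=130,230,260,380; k=6
v=cv2.resize(im[r0:r1,c0:c1],None,fx=k,fy=k,interpolation=cv2.INTER_CUBIC)
def dots(pts,col):
    for u,w in proj("scene",pts): cv2.circle(v,(int((u-c0+.5)*k),int((w-r0+.5)*k)),3,col,1)
pose=(.5858,-.1182,-.158)
dots(bw(pose,[(-.035,-.043,.012),(-.035,-.043,.032),(-.035,-.059,.032),(-.035,.057,.032),(-.035,.075,.032),(.095,.075,.032),(.095,-.075,.032),(.095,-.075,.0),(-.095,.075,.012),(.077,-.0318,.032),(.077,.057,.032)]),(255,255,0))
s=bot.get_state(); x,y,z=s['eef_pos']; a=s['tcp_rot'][2]; b=z-.052
dots(bw((x,y,a),[(.054,.010,b),(.054,-.005,b),(.054,.010,b+.022),(.054,-.005,b+.022),(-.046,.01,b+.022),(-.046,-.015,b+.022),(.025,-.0075,b+.06),(.025,.0075,b+.06),(-.021,.0075,b+.06)]),(0,255,0))
cv2.imwrite("pics/ov2.png",v)
E
```

```text
(no output)
```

View pics/ov2.png

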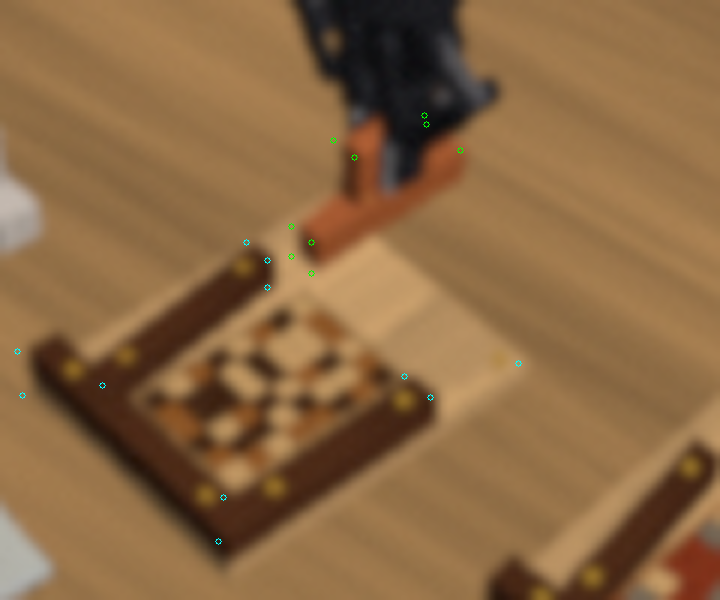

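```bash
python3 - <<'E'
from h import *
im=np.load("scene0.npz")['im']
pose=(.5858,-.1182,-.158)
L={'fence_in':((-.03,.057,.032),(.07,.057,.032),(0,1,0)),
'stop_in':((.077,-.025,.032),(.077,.05,.032),(1,0,0)),
'cheek_out':((-.03,-.0585,.032),(.06,-.0495,.032),(0,1,0)),
'cheek_base12':((-.03,-.0425,.012),(.06,-.0335,.012),(0,1,0)),
'cheek_front':((-.035,-.047,.032),(-.035,-.056,.032),(1,0,0)),
'fence_front':((-.035,.061,.032),(-.035,.071,.032),(1,0,0)),
'front':((-.095,-.065,.012),(-.095,.065,.012),(1,0,0)),
'right':((-.09,-.075,.012),(.05,-.075,.012),(0,1,0)),
'stopback0':((.095,-.065,.0),(.095,.065,.0),(1,0,0)),
'fenceout0':((-.085,.075,.0),(.085,.075,.0),(0,1,0)),
}
for k in L: print(k,np.round(edge("scene",im,pose,*L[k],rng=.009),2))
# wedge now: nose vs robot
im=np.load("scene2.npz")['im']; s=bot.get_state(); x,y,z=s['eef_pos'];a=s['tcp_rot'][2]; b=z-.052
W={'left_bot':((-.03,.010,b),(.05,.010,b),(0,1,0)),
'right_top':((.03,-.0026-.005,b+.022),(.05,-.0046-.001,b+.022),(0,1,0)),
'nose_bot':((.054,-.003,b),(.054,.008,b),(1,0,0)),
'nose_top_vert':((.054,-.005,b+.002),(.054,-.005,b+.020),(0,1,0)),
}
for k in W: print(k,np.round(edge("scene",im,(x,y,a),*W[k],rng=.009),2))
v=im[155:180,300:345]; cv2.imwrite("pics/nose.png",cv2.resize(v,None,fx=16,fy=16,interpolation=cv2.INTER_CUBIC))
E
```

```text
fence_in [ 5.14  2.1   0.6  22.    3.85]
stop_in [-2.55 -2.42  0.49 21.    2.97]
cheek_out [ 5.46  2.98  0.53 23.    4.59]
cheek_base12 [ 0.83 -0.92  0.39 27.    5.28]
cheek_front [-2.03 -3.37  0.38 22.    4.59]
fence_front [-3.17 -2.84  0.41 26.    5.43]
front [-4.76 -6.23  0.43 26.    2.12]
right [ 2.38  9.64  0.97 26.    2.58]
stopback0 [-7.4  -7.04  0.24 27.    4.4 ]
fenceout0 [-5.62 -7.38  0.39 22.    4.65]
left_bot [ 0.43 -0.09  0.51 24.    2.85]
right_top [ 3.04  3.95  0.47 27.    2.09]
nose_bot [-5.83 -3.83  0.63 29.    5.2 ]
nose_top_vert [ 4.27  7.24  0.37 24.    3.28]
```

View pics/nose.png

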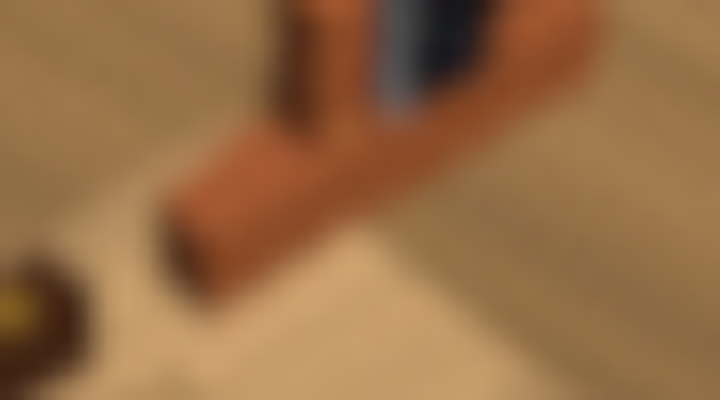

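Call:
move_arm(
  travel=[
    [0, -0.001, 0.005],
    [0, 0, 0.004],
    [0, 0, 0.001],
    [0, 0, 0.001],
    [0, 0, 0],
  ],
  twist=[0, 0, 0, 0, 0],
  fingers=[0.005, 0.005, 0.005, 0.005, 0.005],
)

```text
clock: 4.72
eef_pos: [0.4772, -0.1362, 0.0651]
tcp_rot: [-3.141, 0.0, -0.158]
contact_force: [0.6, 0.0, -0.1]
opening: 0.0142
```

Call:
move_arm(
  travel=[
    [0, 0, 0.001],
    [0, 0, 0.0005],
    [0, 0, 0],
  ],
  twist=[0, 0, 0],
  fingers=[0.005, 0.005, 0.005],
)

```text
clock: 4.97
eef_pos: [0.4775, -0.1363, 0.0641]
tcp_rot: [-3.142, -0.0, -0.158]
contact_force: [-1.0, 0.7, 2.0]
opening: 0.0141
```

Call:
move_arm(
  travel=[
    [0, 0, 0.001],
    [0, 0, 0],
    [0, 0, 0],
  ],
  twist=[0, 0, 0],
  fingers=[0.005, 0.005, 0.005],
)

```text
clock: 5.22
eef_pos: [0.4774, -0.1363, 0.064]
tcp_rot: [3.141, -0.0, -0.158]
contact_force: [-6.3, 2.0, 13.3]
opening: 0.0141
```

Call:
move_arm(
  travel=[
    [0.003, 0.0005, -0.0005],
    [0.004, 0.0005, 0],
    [0.004, 0, 0],
    [0.004, 0, 0],
    [0, 0, 0],
  ],
  twist=[0, 0, 0, 0, 0],
  fingers=[0.005, 0.005, 0.005, 0.005, 0.005],
)

```text
clock: 5.63
eef_pos: [0.4922, -0.1399, 0.064]
tcp_rot: [3.141, 0.0, -0.158]
contact_force: [-4.4, 0.5, 9.6]
opening: 0.0143
```

```bash
cat > look.py <<'E'
from h import *
import sys
t=sys.argv[1]
pose=(.5858,-.1182,-.158)
im,d=read_camera("scene"); np.savez(f"scene{t}.npz",im=im,d=d)
cv2.imwrite(f"pics/scene{t}.png",cv2.resize(im[140:220,260:360],None,fx=7,fy=7,interpolation=cv2.INTER_CUBIC))
s=bot.get_state(); print(wb(pose,s['eef_pos'][None])*1e3, s['tcp_rot'][2]-pose[2], s['clock'])
f=s['contact_force']; c,q=np.cos(pose[2]),np.sin(pose[2]); print('F board',c*f[0]+q*f[1],-q*f[0]+c*f[1],f[2],s['ft_torque'])
E
python3 look.py 3
```

```text
[[-89.0101211  -36.13374782  64.04048183]] -0.00036194228982347476 5.6833
F board -3.3900738178659253 -0.35138838834773767 9.180233392642567 [0.00258657 0.67597348 0.01674874]
```

View pics/scene3.png

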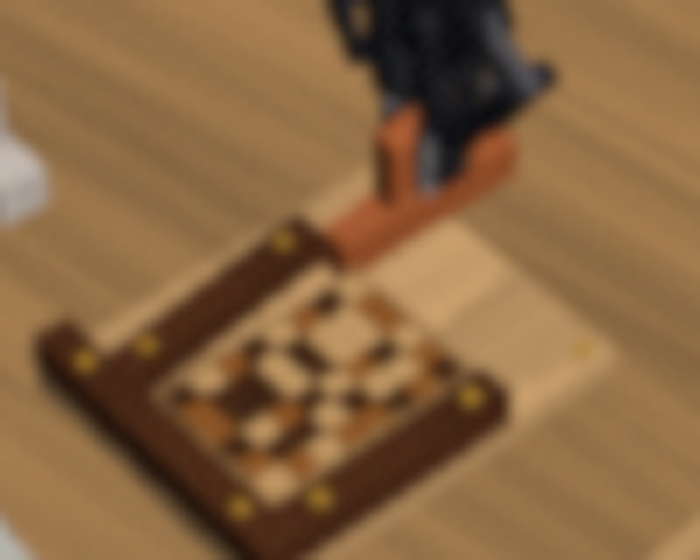

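Call:
move_arm(
  travel=[
    [0.003, -0.0002, -0.0003],
    [0.003, -0.0003, 0],
    [0.003, -0.0003, 0],
    [0.003, -0.0003, 0],
    [0.003, -0.0003, 0],
    [0, 0, 0],
  ],
  twist=[0, 0, 0, 0, 0, 0],
  fingers=[0.005, 0.005, 0.005, 0.005, 0.005, 0.005],
)

```text
clock: 6.18
eef_pos: [0.5074, -0.1407, 0.0641]
tcp_rot: [3.141, -0.0, -0.158]
contact_force: [-2.9, -0.4, 4.7]
opening: 0.014
```

```bash
python3 look.py 4
```

```text
[[-73.94025612 -34.63967514  64.05568114]] -0.00019773859579266806 6.2333
F board -1.7561853017417508 0.2743512813689841 5.149962026654383 [-0.05869472  0.30712007  0.01995758]
```

View pics/scene4.png

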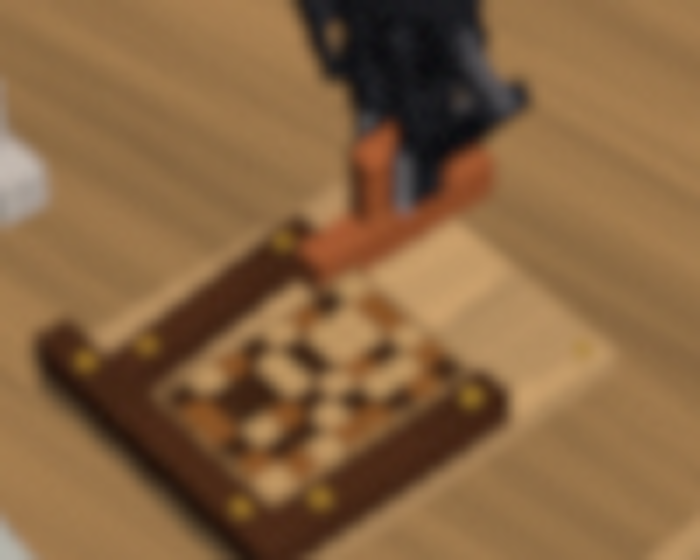

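Nose (at ~(320,270)) has entered the gap between cheek and panel. No lateral force so far; continue along the cheek slope.

Call:
move_arm(
  travel=[
    [0.003, -0.0003, 0],
    [0.003, -0.0003, 0],
    [0.003, -0.0003, 0],
    [0.003, -0.0003, 0],
    [0.003, -0.0003, 0],
    [0.003, -0.0003, 0],
    [0, 0, 0],
  ],
  twist=[0, 0, 0, 0, 0, 0, 0],
  fingers=[0.005, 0.005, 0.005, 0.005, 0.005, 0.005, 0.005],
)

```text
clock: 6.82
eef_pos: [0.5253, -0.1418, 0.0641]
tcp_rot: [3.141, -0.0, -0.158]
contact_force: [-3.5, 0.4, 5.8]
opening: 0.0142
```

```bash
python3 look.py 5
```

```text
[[-56.07889725 -32.85849487  64.08190701]] -0.0002632555915648427 6.8667
F board -3.0713778812790213 -0.35245497257007136 5.559065979181401 [-0.00629401  0.43935285 -0.01871856]
```

View pics/scene5.png

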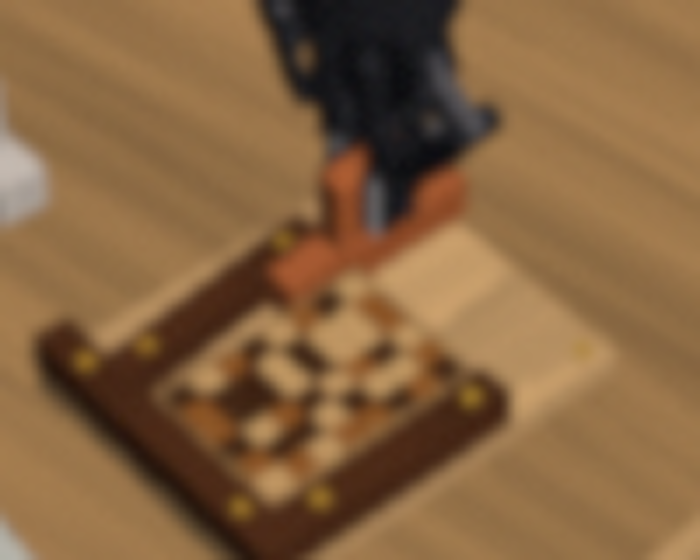

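Call:
move_arm(
  travel=[
    [0.003, -0.0002, 0],
    [0.003, -0.0002, 0],
    [0.003, -0.0002, 0],
    [0.003, -0.0002, 0],
    [0.003, -0.0002, 0],
    [0.003, -0.0002, 0],
    [0.003, -0.0002, 0],
    [0.003, -0.0002, 0],
    [0, 0, 0],
  ],
  twist=[0, 0, 0, 0, 0, 0, 0, 0, 0],
  fingers=[0.005, 0.005, 0.005, 0.005, 0.005, 0.005, 0.005, 0.005, 0.005],
)

```text
clock: 7.62
eef_pos: [0.5484, -0.1434, 0.0642]
tcp_rot: [-3.141, 0.002, -0.158]
contact_force: [-8.1, 1.4, 10.8]
opening: 0.0144
```

```bash
python3 look.py 6
```

```text
[[-32.994405   -30.71340256  64.15516552]] 8.123122281253337e-05 7.6667
F board -7.051091157661749 1.3080195090516056 10.68498706705878 [ 0.51960961  1.43796207 -0.05287735]
```

View pics/scene6.png

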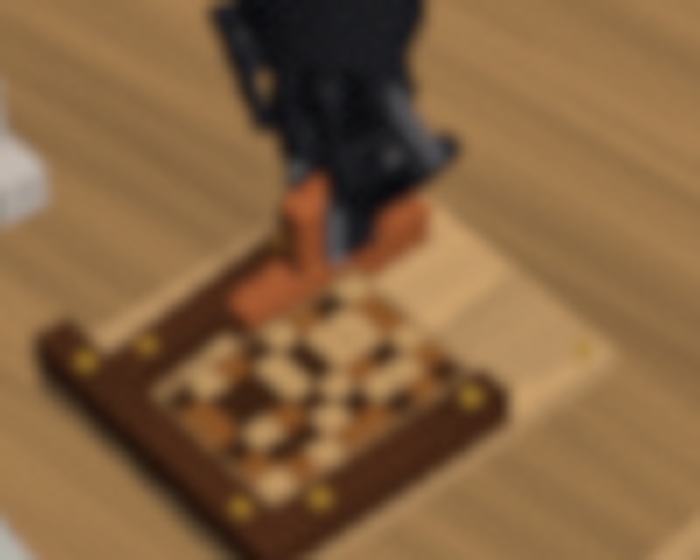

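Call:
move_arm(
  travel=[
    [0.003, -0.0002, -0.0003],
    [0.003, -0.0001, 0],
    [0.003, -0.0002, 0],
    [0.003, -0.0001, 0],
    [0.003, -0.0002, 0],
    [0.003, -0.0001, 0],
    [0, 0, 0],
  ],
  twist=[0, 0, 0, 0, 0, 0, 0],
  fingers=[0.005, 0.005, 0.005, 0.005, 0.005, 0.005, 0.005],
)

```text
clock: 8.25
eef_pos: [0.5659, -0.1445, 0.0643]
tcp_rot: [-3.14, 0.003, -0.157]
contact_force: [-10.5, 4.0, 12.5]
opening: 0.0141
```

```bash
python3 look.py 7
```

```text
[[-15.43955682 -29.05922309  64.29239726]] 0.0005689664585378507 8.3
F board -8.607588260908123 3.226797286368705 10.43250194694523 [ 0.95119716  1.7677178  -0.14988811]
```

View pics/scene7.png

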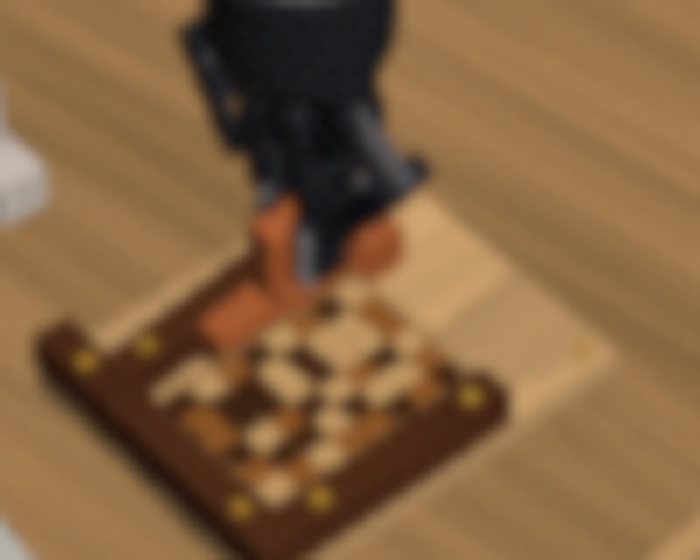

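Call:
move_arm(
  travel=[
    [0.002, -0.0002, -0.0003],
    [0.002, -0.0002, 0],
    [0.002, -0.0002, 0],
    [0.002, -0.0002, 0],
    [0.002, -0.0002, 0],
    [0, 0, 0],
  ],
  twist=[0, 0, 0, 0, 0, 0],
  fingers=[0.005, 0.005, 0.005, 0.005, 0.005, 0.005],
)

```text
clock: 8.8
eef_pos: [0.576, -0.1451, 0.0643]
tcp_rot: [-3.14, 0.003, -0.157]
contact_force: [-7.9, 4.3, 7.8]
opening: 0.0145
```

```bash
python3 look.py 8
```

```text
[[ -5.43115246 -28.09281926  64.31179046]] 0.000501665463532891 8.85
F board -7.417520784504344 2.7435012028545387 8.130346708091409 [ 0.89224059  1.49747236 -0.1296553 ]
```

View pics/scene8.png

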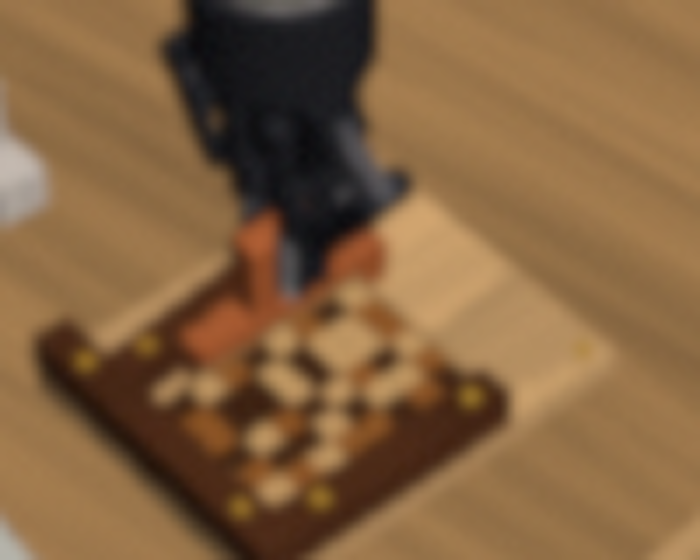

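Call:
move_arm(
  travel=[
    [0.002, -0.0002, 0],
    [0.002, -0.0002, 0],
    [0, 0, 0],
  ],
  twist=[0, 0, 0],
  fingers=[0.005, 0.005, 0.005],
)

```text
clock: 9.1
eef_pos: [0.5786, -0.1453, 0.0644]
tcp_rot: [-3.141, 0.006, -0.158]
contact_force: [-14.8, 4.2, 15.5]
opening: 0.0141
```

Call:
move_arm(
  travel=[
    [0.001, -0.0001, 0],
    [0.001, -0.0001, 0],
    [0, 0, 0],
  ],
  twist=[0, 0, 0],
  fingers=[0.005, 0.005, 0.005],
)

```text
clock: 9.35
eef_pos: [0.5795, -0.1454, 0.0644]
tcp_rot: [-3.141, 0.008, -0.158]
contact_force: [-20.3, 6.4, 20.8]
opening: 0.0141
```

Call:
move_arm(
  travel=[
    [0.001, -0.0001, 0],
    [0, 0, 0],
  ],
  twist=[0, 0],
  fingers=[0.005, 0.005],
)

```text
clock: 9.52
eef_pos: [0.58, -0.1454, 0.0644]
tcp_rot: [-3.141, 0.009, -0.158]
contact_force: [-22.5, 6.4, 22.5]
opening: 0.0141
```

Call:
move_arm(
  travel=[
    [0.0, 0, -0.0006],
    [0, 0, 0],
  ],
  twist=[0, 0],
  fingers=[0.005, 0.005],
)

```text
clock: 9.68
eef_pos: [0.5805, -0.1455, 0.0646]
tcp_rot: [-3.141, 0.008, -0.158]
contact_force: [-18.4, 5.3, 15.5]
opening: 0.0142
```

```bash
python3 look.py 9; python3 - <<'E'
from h import *
im,d=read_camera("top"); np.savez("top9.npz",im=im,d=d); cv2.imwrite("pics/top9.png",cv2.resize(im[170:260,300:400],None,fx=6,fy=6,interpolation=cv2.INTER_CUBIC))
E
```

```text
[[ -1.00388743 -27.80223163  64.54473526]] -0.00029719341985692815 9.7333
F board -18.200196186454136 2.720476927604178 16.679382538020754 [ 1.10465396  3.775219   -0.34720163]
```

View pics/scene9.png

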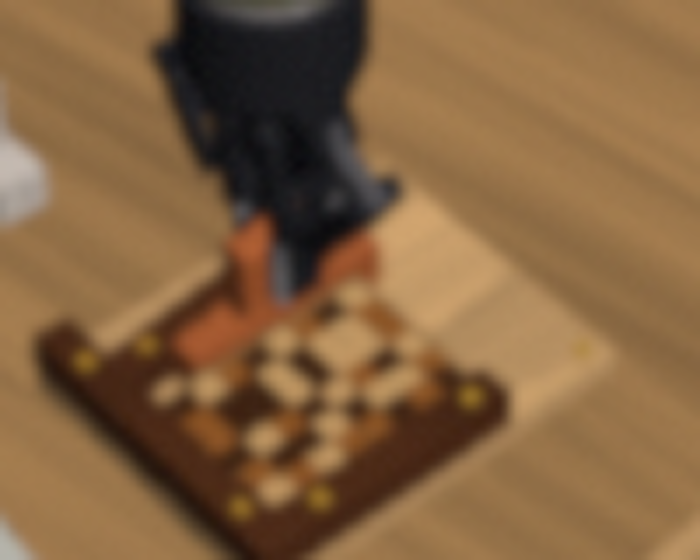

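View pics/top9.png

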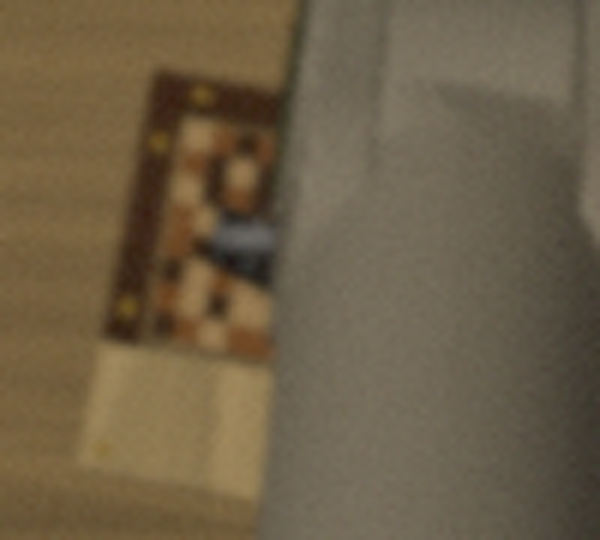

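```bash
python3 - <<'E'
from h import *
a=np.load("top9.npz")['im'][180:240,312:352]; b=np.load("top0.npz")['im'][180:240,312:352]
cv2.imwrite("pics/cmp9.png",cv2.resize(np.hstack([b,a]),None,fx=9.5,fy=9.5,interpolation=cv2.INTER_CUBIC))
pose=(.5858,-.1182,-.158)
for t in (0,9):
  im=np.load(f"top{t}.npz")['im']; L=cv2.cvtColor(im,cv2.COLOR_BGR2GRAY).astype(np.float32)
  y=np.arange(.046,.064,.001)
  for x0,x1 in ((-.034,-.020),(-.02,.0),(.0,.02),(.02,.045),(.045,.07)):
    acc=[]
    for x in np.linspace(x0,x1,12):
        uv=proj("top",bw(pose,np.c_[0*y+x,y,0*y+.026])).astype(np.float32)
        acc.append(cv2.remap(L,uv[:,0].reshape(1,-1),uv[:,1].reshape(1,-1),cv2.INTER_LINEAR)[0])
    print(t,x0,np.mean(acc,0).astype(int))
E
```

```text
0 -0.034 [ 57  60  64  70  77  85  92  97 101 102 100  95  88  80  72  65  60  56]
0 -0.02 [ 68  70  74  78  84  90  96 100 103 104 101  95  88  79  71  64  59  56]
0 0.0 [ 71  73  77  81  86  92  97 102 104 104 101  96  88  80  71  61  54  49]
0 0.02 [101 101 103 104 105 106 107 108 108 106 102  96  88  78  69  61  54  49]
0 0.045 [103 104 105 106 107 109 110 111 110 107 103  96  88  79  71  65  60  57]
9 -0.034 [65 64 62 61 61 62 65 68 70 71 71 69 66 62 58 55 53 53]
9 -0.02 [77 72 68 66 65 67 68 71 72 73 72 70 67 63 59 55 54 53]
9 0.0 [70 67 66 65 65 67 69 71 72 73 72 70 66 61 56 52 49 47]
9 0.02 [98 98 98 98 98 98 97 96 94 90 85 80 74 67 60 55 51 48]
9 0.045 [ 97 100 101 103 103 103 102 101  98  94  89  83  76  69  63  59  57  57]
```

View pics/cmp9.png

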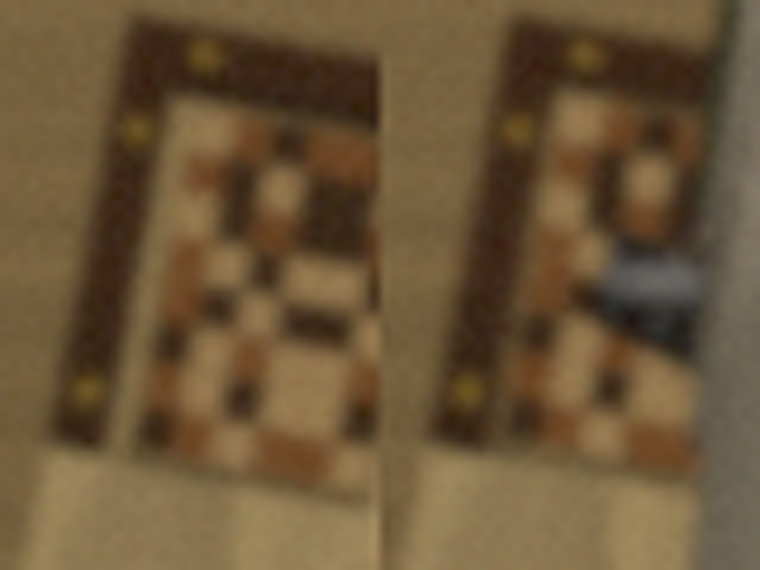

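Call:
move_arm(
  travel=[
    [0.001, 0, -0.0005],
    [0.001, 0, 0],
    [0, 0, 0],
    [0, 0, 0],
  ],
  twist=[0, 0, 0, 0],
  fingers=[0.005, 0.005, 0.005, 0.005],
)

```text
clock: 10.12
eef_pos: [0.5811, -0.1456, 0.0646]
tcp_rot: [-3.141, 0.011, -0.158]
contact_force: [-23.0, 6.2, 17.5]
opening: 0.0143
```

```bash
python3 look.py 10;  python3 - <<'E'
from h import *
a=np.load("scene10.npz")['im'][165:220,260:345]; b=np.load("scene0.npz")['im'][165:220,260:345]
cv2.imwrite("pics/cmp10.png",cv2.resize(np.vstack([b,a]),None,fx=5.4*1.7,fy=5.4,interpolation=cv2.INTER_CUBIC))
E
```

```text
[[ -0.27984315 -27.75695051  64.63831786]] -0.0003446699400772302 10.1667
F board -23.83041763281182 3.5261253252246587 18.075221782879186 [ 1.33628289  4.64614534 -0.34156411]
```

View pics/cmp10.png

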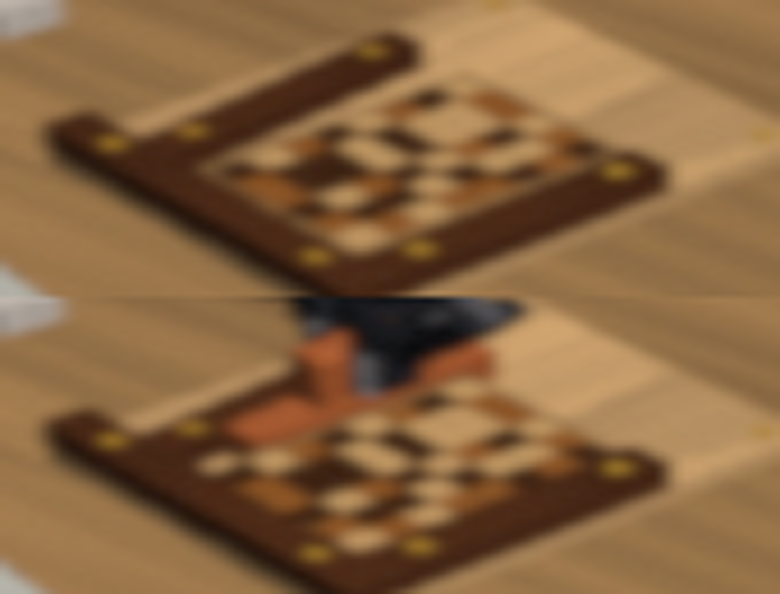

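```bash
python3 - <<'E'
from h import *
pose=(.5858,-.1182,-.158)
im=np.load("scene10.npz")['im']; im0=np.load("scene0.npz")['im']
print('nose top x off from 55', edge("scene",im,pose,(.055,-.031,.034),(.055,-.022,.034),(1,0,0),rng=.010))
print('heel top x off from -45', edge("scene",im,pose,(-.045,-.038,.034),(-.045,-.022,.034),(1,0,0),rng=.010))
print('wedge +y top edge from -19', edge("scene",im,pose,(.03,-.019,.034),(.05,-.019,.034),(0,1,0),rng=.008))
for n,i in (('0',im0),('10',im)):
  print(n,'stop inner', edge("scene",i,pose,(.077,-.015,.032),(.077,.05,.032),(1,0,0),rng=.008), 'cheekfront',edge("scene",i,pose,(-.035,-.047,.032),(-.035,-.056,.032),(1,0,0)))
  print(' fence front', edge("scene",i,pose,(-.035,.061,.032),(-.035,.071,.032),(1,0,0)))
v=im[150:205,270:330]; cv2.imwrite("pics/z10.png",cv2.resize(v,None,fx=12,fy=10.8,interpolation=cv2.INTER_CUBIC))
E
```

```text
nose top x off from 55 (np.float64(-5.084580957715524), np.float64(-3.5629256529911157), np.float64(0.3700011145824884), 29, np.float64(3.9609787384668986))
heel top x off from -45 (np.float64(-7.575607004203134), np.float64(-6.135751332432031), np.float64(1.0858474921399521), 28, np.float64(2.6109434525171915))
wedge +y top edge from -19 (np.float64(0.858122368809406), np.float64(6.914293307741877), np.float64(1.2235230355681164), 24, np.float64(1.351376591126124))
0 stop inner (np.float64(-2.0613644873681056), np.float64(-2.6720713463906174), np.float64(0.551629091411019), 24, np.float64(3.171190559864044)) cheekfront (np.float64(-2.029422257470506), np.float64(-3.3652025577048947), np.float64(0.3750632404437028), 22, np.float64(4.593082650502523))
 fence front (np.float64(-3.172242532064199), np.float64(-2.8429927875843077), np.float64(0.4064537473005865), 26, np.float64(5.430684614181518))
10 stop inner (np.float64(-2.290056572109931), np.float64(-4.97162408191755), np.float64(0.8458527012085001), 22, np.float64(2.7080603539943695)) cheekfront (np.float64(-2.8067003539653825), np.float64(9.343331643354414), np.float64(2.2794195985301244), 30, np.float64(0.8885073562463125))
 fence front (np.float64(-3.2066491678418503), np.float64(-2.5625966968143548), np.float64(0.42488598455164567), 25, np.float64(5.488610823949178))
```

View pics/z10.png

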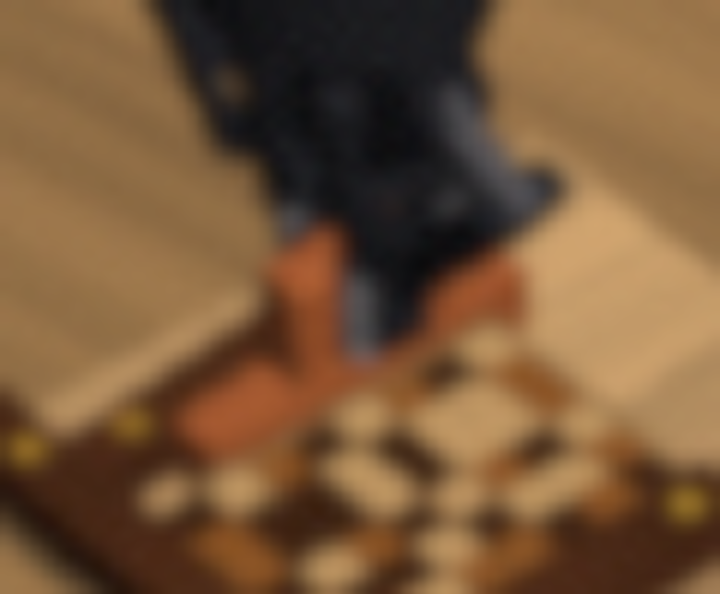

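Call:
move_arm(
  travel=[
    [0, 0, -0.0005],
    [0, 0, -0.0005],
    [0.001, 0, 0],
    [0.001, 0, 0],
    [0, 0, 0],
    [0, 0, 0],
  ],
  twist=[0, 0, 0, 0, 0, 0],
  fingers=[0.005, 0.005, 0.005, 0.005, 0.005, 0.005],
)

```text
clock: 10.67
eef_pos: [0.5817, -0.1456, 0.0648]
tcp_rot: [-3.141, 0.014, -0.158]
contact_force: [-26.9, 7.3, 17.3]
opening: 0.0143
```

```bash
python3 look.py 11
```

```text
[[  0.23528853 -27.70056535  64.75632713]] -0.0003283885561834732 10.7167
F board -27.691869902137498 3.093631694670937 18.08495885435247 [ 1.46880974  5.36159895 -0.44334294]
```

Call:
move_arm(
  travel=[
    [0, 0, 0.0005],
    [0, 0, 0.0005],
    [0, 0, 0],
  ],
  twist=[0, 0, 0],
  fingers=[0.005, 0.005, 0.005],
)

```text
clock: 10.97
eef_pos: [0.5817, -0.1456, 0.0647]
tcp_rot: [-3.141, 0.014, -0.158]
contact_force: [-30.3, 8.5, 24.9]
opening: 0.0138
```

```bash
python3 look.py 12
```

```text
[[  0.25888752 -27.69387444  64.74409861]] -0.0003810131202361122 11.0167
F board -31.345637148409143 3.860083524364568 25.565341959637372 [ 1.60206649  6.24200072 -0.38518713]
```

Call:
move_arm(
  travel=[
    [-0.001, 0, 0],
    [-0.001, 0, 0],
    [0, 0, 0],
    [0, 0, 0],
  ],
  twist=[0, 0, 0, 0],
  fingers=[0.005, 0.005, 0.005, 0.005],
)

```text
clock: 11.35
eef_pos: [0.5816, -0.1455, 0.0647]
tcp_rot: [-3.141, 0.01, -0.158]
contact_force: [-20.6, 6.2, 17.0]
opening: 0.0137
```

```bash
python3 look.py 13
```

```text
[[  0.2098766  -27.68723998  64.76209586]] -0.00028530104923688016 11.4
F board -20.705640386169705 2.745560116638658 16.721705405537122 [ 1.24999663  4.46117324 -0.41825123]
```

Call:
move_arm(
  travel=[
    [-0.0005, 0, 0.0007],
    [0, 0, 0.0007],
    [0, 0, 0.0006],
    [0, 0, 0],
  ],
  twist=[0, 0, 0, 0],
  fingers=[0.005, 0.005, 0.005, 0.005],
)

```text
clock: 11.73
eef_pos: [0.5817, -0.1456, 0.0646]
tcp_rot: [-3.141, 0.008, -0.158]
contact_force: [-25.5, 8.2, 30.7]
opening: 0.0146
```

```bash
python3 look.py 14
```

```text
[[  0.21691912 -27.65275537  64.60255862]] -0.0002998922268086235 11.7833
F board -26.118225466286802 3.0788722557411123 31.19078102758436 [ 1.46239749  5.51328976 -0.45146914]
```

Call:
move_arm(
  travel=[
    [-0.001, 0, 0.0003],
    [-0.001, 0, 0],
    [0, 0, 0],
    [0, 0, 0],
  ],
  twist=[0, 0, 0, 0],
  fingers=[0.005, 0.005, 0.005, 0.005],
)

```text
clock: 12.12
eef_pos: [0.5816, -0.1455, 0.0645]
tcp_rot: [-3.141, 0.004, -0.158]
contact_force: [-16.9, 5.9, 23.6]
opening: 0.0143
```

```bash
python3 look.py 15;python3 - <<'E'
from h import *
im,d=read_camera("top"); np.savez("top15.npz",im=im,d=d)
pose=(.5858,-.1182,-.158)
y=np.arange(.046,.064,.001)
for t in (0,9,15):
  L=cv2.cvtColor(np.load(f"top{t}.npz")['im'],cv2.COLOR_BGR2GRAY).astype(np.float32)
  for x0,x1 in ((-.034,-.020),(.0,.02),(.025,.045),(.045,.07)):
    acc=[]
    for x in np.linspace(x0,x1,12):
        uv=proj("top",bw(pose,np.c_[0*y+x,y,0*y+.026])).astype(np.float32)
        acc.append(cv2.remap(L,uv[:,0].reshape(1,-1),uv[:,1].reshape(1,-1),cv2.INTER_LINEAR)[0])
    print(t,x0,np.mean(acc,0).astype(int))
E
```

```text
[[  0.10487732 -27.62651788  64.45670699]] -0.00020204283978522697 12.1667
F board -17.983801919965842 2.519997310349221 23.429956611466164 [ 1.08264168  3.73876131 -0.43450731]
0 -0.034 [ 57  60  64  70  77  85  92  97 101 102 100  95  88  80  72  65  60  56]
0 0.0 [ 71  73  77  81  86  92  97 102 104 104 101  96  88  80  71  61  54  49]
0 0.025 [105 105 107 108 108 109 109 109 108 106 102  96  88  78  69  60  53  48]
0 0.045 [103 104 105 106 107 109 110 111 110 107 103  96  88  79  71  65  60  57]
9 -0.034 [65 64 62 61 61 62 65 68 70 71 71 69 66 62 58 55 53 53]
9 0.0 [70 67 66 65 65 67 69 71 72 73 72 70 66 61 56 52 49 47]
9 0.025 [103 103 103 103 102 102 100  98  96  92  87  81  75  68  61  55  51  48]
9 0.045 [ 97 100 101 103 103 103 102 101  98  94  89  83  76  69  63  59  57  57]
15 -0.034 [66 62 60 58 58 59 62 65 67 68 69 68 65 62 58 56 54 52]
15 0.0 [71 68 67 67 67 68 70 72 73 73 73 71 67 63 59 54 50 47]
15 0.025 [102 102 102 101 101 101 100  98  96  92  87  81  74  66  60  55  50  47]
15 0.045 [ 98 101 102 103 104 103 103 102  99  95  89  83  77  70  65  60  57  56]
```

View pics/scene15.png

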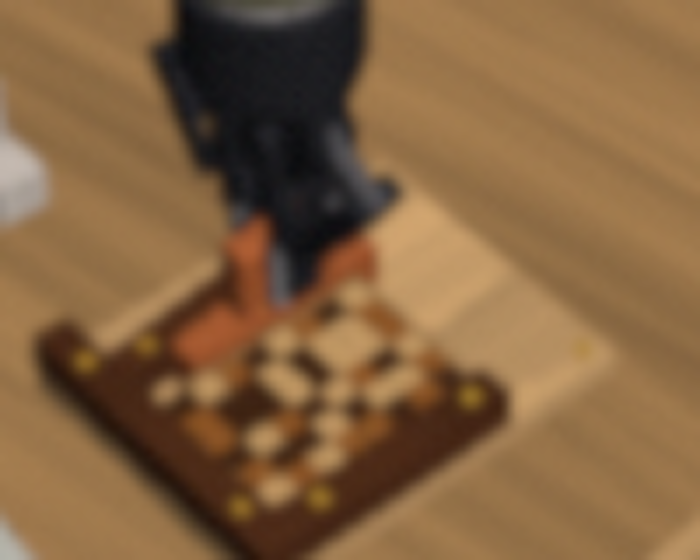

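Call:
move_arm(
  travel=[
    [0.0005, 0, 0],
    [0, 0, 0],
    [0, 0, 0],
    [0, 0, 0],
    [0, 0, 0],
    [0, 0, 0],
  ],
  twist=[0, 0, 0, 0, 0, 0],
  fingers=[0.005, 0.005, 0.005, 0.005, 0.005, 0.005],
)

```text
clock: 12.72
eef_pos: [0.5816, -0.1455, 0.0645]
tcp_rot: [-3.141, 0.005, -0.158]
contact_force: [-19.8, 6.6, 25.5]
opening: 0.0139
```

```bash
python3 look.py 16; python3 -c "
from workcell import bot
print(bot.finish_job())"
```

```text
[[  0.15785025 -27.6538969   64.4789653 ]] -0.00021213693280777712 12.7667
F board -20.88049960588221 3.9941701154730693 25.456785780919738 [ 1.18628442  4.21221479 -0.43088242]
the job is handed in; nothing more can be done
None
```

I gripped the cedar wedge by its rib, set it flat on the right-hand board and slid it nose first between the narrower panel and the slanted cheek until it bound. I handed the job in at 12.8 s, still gripping it and pushing it home. The arm went nowhere near the wider panel, brass weight, red lid or caul.

**Last checks**
- **Push:** about 21 N along the wedge and 25 N down on the board.
- **Grip:** opening 14 mm on the 15 mm rib, set to 60 N.
- **Depth:** the robot pose puts the nose about 89 mm past the mouth, against the nominal 90 mm. The scene picture puts it about 1.5 mm short of the nominal position, within its scatter. Harder pushing, up to 31 N, moved it only about 1 mm further.
- **Flushness:** in the top view the panel moved up to the fence and did not shift noticeably with the harder push. A faint light line about 1–2 mm wide remains beside the fence. I take it to be the panel's own light border, but the picture is too coarse to rule out a sub-millimetre gap.

**Checks that disagreed**
- The scene camera showed the board 3–4 mm away from where the top camera did. I worked from the top camera and the robot pose, which agreed with each other.
- The scene picture put the wedge's heel 2–3 mm farther back than its length allows, so I did not use that edge.
- At the hardest push the tool tipped about 0.8° and the heel may have lifted about 1 mm. I eased the push and pressed down, and the tool tilt fell to about 0.3°. The gripper height stayed about 0.5 mm above where it was when the wedge first lay flat.

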